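# Find and mark the tight spot of a slide rail

### The arm

A 7-joint arm with a two-finger parallel gripper is mounted at the origin on a cart in front of the work surface, level with it; the furniture and walls round the work are solid. World frame = base frame: x ahead of the robot, y to its left, z up, the work surface at z = 0. Lengths are in m, angles in rad, forces in N, time in s.
With the tool pointing down it reaches from about 0.425 to 0.925 m from the base axis. Payload 6.8 kg.
Tool frame: the origin (TCP) lies on the centre line of the jaws, within the pads' length; the fingertips stand 8 mm ahead of it and the grasp point (between the pads) lies 11 mm behind it (r.finger_overhang is the distance from the TCP to the fingertips, in m); x points along the fingers, z is the direction in which the jaws open and shut, and the axes are right-handed (so a half turn about x gives the same grasp; the last joint's range is limited). The gripper opens to 85 mm and grips with 20 to 120 N. Pads are 22 mm wide; open, the fingers measure 114 mm over their backs; the gripper's body (76 mm by 85 mm) begins 54 mm behind the grasp point. The pads swing forward as they close: fully open they stand 13 mm farther back than shut.
Start: joints at [-1.332, 0.477, 0.022, 1.555, -0.011, 1.109, -0.083], TCP at [0.229, 0.635, 0.239] pointing down, gripper open.
Joint ranges: [-2.96, 2.96], [-0.34, 2.1], [-1.41, 1.46], [0.24, 2.44], [-1.37, 4.51], [0.17, 1.92], [-2.96, 2.96]. Speed limits (rad/s): [2.39, 2.39, 3.14, 3.14, 3.14, 3.14, 3.14].

### API

Orientations are given as a rotation vector (axis times angle).
In Python, from bench import r gives the robot as it stands. The module is installed in compiled form; this text tells all that it offers.
- The arm moves only by the tool play_rows, never from a script. Its argument "plan" is a list of rows, each a list of 5 numbers: the opening, from -1 (shut) to 1 (fully open), then the shift along the world's x, y, z in m, then the turn about the world's z in rad. A call has 1 to 10 rows; each row is the pose to reach, as a shift and turn from the pose commanded when the call began; what a row does not reach only later rows make up. A row lasts 1/10 s, in which the tool goes at most 50 mm and 8.59 degrees, less where a joint would pass 70% of its speed; a pose out of reach is approached as far as the arm can. A call with a gripper value outside its range is refused whole. The fingers move at their own pace and stop on an object; "force" is the grip in N (left out, the last holds). Time passes only in rows, so rows that repeat a pose let the fingers close. It gives the time, the measured TCP pose, the force and the opening at its end, in the units of the state.
- r.get_obs(): the state, without advancing time (a new reading comes with each control period).
- r.grab_frame(name): name is "scene" or "top" or "wrist"; returns a dict with "pixels" (420x560x3 uint8, blue, green, red), "z_map" (420x560 float32, m along the optical axis (not along the pixel's ray), 0 where there is no reading), "vfov" (degrees; the focal length in pixels is half the picture's height over the tangent of half this angle, whatever the lens; pixels are square), "cx", "cy" (the principal point, pixels), "R" (3x3) and "t" (3): a world point X has camera coordinates R X + t; the wrist camera has in their place "tool_from_camera" (4x4, takes a point from camera to tool coordinates, whose origin is the TCP and whose axes are the tool frame's). Camera axes: x right, y down, z forward; pixel columns grow to the right and rows downward; lengths in m; the calibration is good to about 2 mm. A picture is of the moment at which its call begins: read the wrist's pose just before it.
- r.hand_in(): hands the job in, once; it reports no verdict.
Trained networks look in a picture, given as the dict that the camera call returned (one of the last four; its "shot" number tells which), for a name from the list of things; names that differ only in an ending like _2 or _b are one class to them, and where a whole thing is asked for, a point or a joint stands for the part that bears it (a point fixed in the world has none). Each returns a list of dicts, best first, with "conf" (0 to 1); they miss things now and then, are a little off and sometimes report something else, mostly with a low value. They report only what shows in the picture. A call takes as long as a camera call.
- r.outline_of(picture, label): "mask" (420x560 bool, what is visible of it) and "bbox" ([left, top, right, bottom] as shares, 0 to 1, of the picture: columns of its width, rows of its height, round what is visible of it).
- r.pinpoint(picture, label): "position" ([column, row] as shares, 0 to 1, of the picture: columns of its width, rows of its height: a listed point, or the origin of a listed thing).
The state is a dict: "clock": time; "joints": joint angles; "qvel": joint speeds; "tau": joint torques, N m; "tcp_pos": TCP position; "orientation": TCP orientation; "contact_force": force on the tool from outside, world axes, zero at the start; "moment": the same for the moment, N m; "grip_width": finger opening in m.
Only numpy, scipy, OpenCV 4.12 (cv2) and the standard library are available. Lean on these libraries where they do the work, as an engineer would, in place of code of your own. Each camera call takes 0.05 s, during which the arm holds its last target.

### The job

The guide rail on the aluminium plate has a tight spot that cannot be seen. Slide the runner by its red grip away from the end where it stands until you feel it bind, pressing only lightly (never force it further), then back it off about 20 mm so that it stands free and let go. Mark the place for the fitter: lay the black rubber block flat on the yellow strip, centred on the strip and level with where the runner's leading edge stood when it bound, and leave the other tools where they lie.

Things in the scene. Friction and masses are not known exactly. Their poses are not given: they have to be found in the camera images.
- rail_plate: Fixed aluminium plate 170 x 440 x 12 mm (x, y, z); origin at the centre of its underside, y along the rail. A steel rail, 24 mm wide, top 30 mm above the worktop, runs along y at x = +40 mm, with a black stop 42 mm high at each end. A flush yellow strip 40 mm wide runs along y at x = -45 mm. Out of sight in the rail is the tight spot; its place varies.
- strip_mid (a point): Middle of the yellow strip, at its surface (12.5 mm above the worktop); axes as rail_plate.
- runner (a joint): Runner along the rail, m: starts at 0 to 0.03, grows towards the rail's +y, ends at 0.26; runs freely with about 2.5 N of friction and stays where left. The tight spot begins somewhere from 0.09 to 0.21: resistance then rises like a spring, 1.2 N per mm further. 5 to 10 N above free running, kept for a moment, is a clear bind; 20 N above does damage.
- runner_grip (a point): Middle of the runner's upright red grip, at grasp height: 14 mm thick along the rail (y), 30 mm across (x), top 15 mm above this point. 26 mm below this point is the top of the grey saddle, 57 x 60 mm, 44 mm above the worktop. Axes as rail_plate. Best pinched from above, fingers closing along the rail.
- runner_nose (a point): Leading (+y) edge of the runner, at its corner next to the yellow strip, marked by a short white line; 30 mm ahead of the grip's centre along the rail. Axes as rail_plate. The place to mark is where this edge stands when the runner begins to bind, or a few mm later.
- marker_center (a point): Centre of the loose black rubber block, 22 x 30 x 20 mm (its x, y, z), 30 g, lying flat on the worktop to the right of the plate; 10 mm above its underside. Which way it is turned on the strip does not matter.
- tape_measure: Bystander: orange tape measure, 37 x 85 x 60 mm, to the left; origin at the centre of its underside.
- pliers_black: Bystander: black-handled pliers, 55 x 185 x 14 mm, behind on the right; origin at the centre of its underside.
- driver_yellow: Bystander: yellow-handled screwdriver, 27 x 140 x 27 mm, to the left; origin at the centre of its underside.

How it is judged:
By the outcome, as a careful person would: the job done as asked, in the order asked, and still so for the second after the job is handed in, with the robot touching nothing.
It also fails if it takes over 64 s, if anything falls off the work surface, if the arm or the gripper's body presses on something with over 40 N, if the wrist force passes 120 N, or if a joint passes its speed limit or range.

## Working session

There is one attempt and no reset: what is moved stays moved. The work goes in short steps, Python scripts to look and compute and a tool call to move; the robot and the scene stay as the last step left them, time stands still between calls to the robot, and variables do not carry over. Pictures are saved under pics/ and viewed, and the job is handed in when it is done.

Besides the shell and the picture viewer there is one more tool, called after "Request:" by a JSON object that holds its "api" and its "payload", one argument or row to a line. play_rows: Moves the arm, as the interface text tells. Its arguments: {"type":"object","properties":{"plan":{"type":"array","items":{"type":"array","items":{"type":"number"}}},"force":{"type":"number"}},"required":["plan"]}

```bash
mkdir -p pics
cat > h.py <<'E'
import numpy as np, cv2
from bench import r
def px2w(f,u,v,z=None):
    # u,v in pixels; if z given intersect the plane, else depth
    fl=210/np.tan(np.radians(f['vfov'])/2)
    d=np.array([(u-f['cx'])/fl,(v-f['cy'])/fl,1.])
    R=np.array(f['R']);t=np.array(f['t'])
    c=-R.T@t; w=R.T@d
    if z is None:
        return c+w*float(f['z_map'][int(v),int(u)])
    return c+w*(z-c[2])/w[2]
def pin(f,l,z=None):
    o=r.pinpoint(f,l)
    for q in o[:2]:
        u,v=q['position'][0]*560,q['position'][1]*420
        print(l,round(q['conf'],2),(round(u),round(v)),'depth',px2w(f,u,v).round(4) if 0<=int(v)<420 and 0<=int(u)<560 else None,'plane',None if z is None else px2w(f,u,v,z).round(4))
E
python3 - <<'E'
from h import *
o=r.get_obs();print({k:np.round(v,3) for k,v in o.items()},r.finger_overhang)
for n in('scene','top'):
    f=r.grab_frame(n);cv2.imwrite(f'pics/{n}1.png',f['pixels']);print(n,f['vfov'],f['cx'],f['cy'],(-np.array(f['R']).T@f['t']).round(3))
    for l,z in(('rail_plate',0),('strip_mid',.0125),('runner_grip',.07),('runner_nose',.044),('marker_center',.01),('tape_measure',0),('pliers_black',0),('driver_yellow',0)): pin(f,l,z)
E
```

```text
{'clock': np.float64(0.0), 'joints': array([-1.332,  0.478,  0.022,  1.556, -0.011,  1.109, -0.083]), 'qvel': array([ 0.001,  0.   , -0.001,  0.   ,  0.001, -0.001,  0.   ]), 'tau': array([ 0.0000e+00, -5.9646e+01,  1.6080e+00, -2.8119e+01,  1.3000e-02,
        1.0000e-02,  0.0000e+00]), 'tcp_pos': array([0.229, 0.634, 0.238]), 'orientation': array([-0.951,  1.355,  0.949]), 'contact_force': array([-0.694,  0.092,  0.3  ]), 'moment': array([-0.059,  0.01 ,  0.044]), 'grip_width': np.float64(0.085)} 0.008
scene 47.344112949199186 277.507155301815 199.57904170382417 [-0.444 -0.437  1.192]
rail_plate 0.8 (290, 221) depth [0.5517 0.0073 0.0089] plane [0.5592 0.0106 0.    ]
strip_mid 0.78 (281, 230) depth [0.5006 0.0158 0.0111] plane [0.4995 0.0153 0.0125]
runner_grip 0.7 (321, 212) depth [ 0.5651 -0.0939  0.0824] plane [ 0.5764 -0.09    0.07  ]
runner_nose 0.58 (311, 227) depth [ 0.5522 -0.0703  0.0131] plane [ 0.5261 -0.0799  0.044 ]
marker_center 0.53 (401, 271) depth [ 0.4889 -0.3845  0.0264] plane [ 0.502  -0.3838  0.01  ]
tape_measure 0.71 (179, 177) depth [0.5684 0.4599 0.0234] pla
[... 296 characters left out ...]
0.87 (298, 213) depth [0.5622 0.0228 0.0088] plane [0.5633 0.0226 0.    ]
strip_mid 0.85 (299, 232) depth [0.5053 0.0176 0.0154] plane [0.5056 0.0175 0.0125]
runner_grip 0.93 (339, 202) depth [ 0.5876 -0.0912  0.0645] plane [ 0.5868 -0.0906  0.07  ]
runner_nose 0.67 (330, 216) depth [ 0.5555 -0.0708  0.0087] plane [ 0.5509 -0.0676  0.044 ]
marker_center 0.59 (438, 236) depth [ 0.5042 -0.385   0.0191] plane [ 0.5051 -0.3878  0.01  ]
tape_measure 0.64 (146, 201) depth [0.5804 0.4567 0.0547] plane [0.5886 0.4722 0.    ]
pliers_black 0.88 (416, 166) depth [0.3699 0.06   1.4592] plane [ 0.7146 -0.3275  0.    ]
driver_yellow 0.86 (159, 252) depth [0.4363 0.4197 0.0186] plane [0.4371 0.4244 0.    ]
```

View pics/scene1.png

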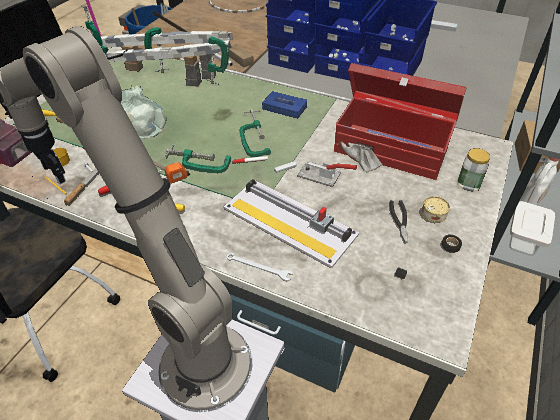

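View pics/top1.png

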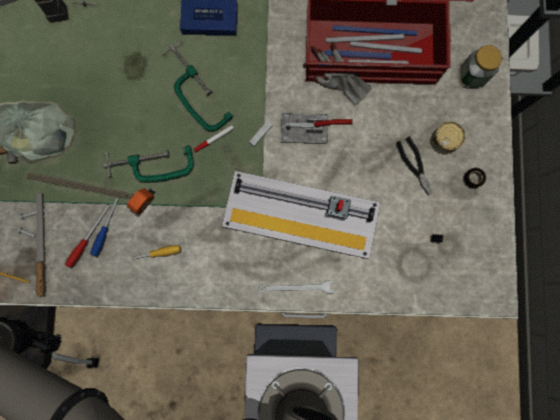

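Run:
```python
from h import *
f=r.grab_frame('top')
m=r.outline_of(f,'marker_center')
print(m[0]['conf'])
def rect(mask,z):
    ys,xs=np.nonzero(mask)
    P=np.array([px2w(f,x,y,z)[:2] for x,y in zip(xs,ys)],np.float32)
    return cv2.minAreaRect(P*1000)
print('marker',rect(m[0]['mask'],.02))
# yellow strip
h=cv2.cvtColor(f['pixels'],cv2.COLOR_BGR2HSV)
y=((h[...,0]>18)&(h[...,0]<38)&(h[...,1]>90)&(h[...,2]>80)).astype(np.uint8)
n,l,s,c=cv2.connectedComponentsWithStats(y)
for i in range(1,n):
    if s[i,4]>150: print(s[i],rect(l==i,.0125))
rd=(((h[...,0]<8)|(h[...,0]>172))&(h[...,1]>120)&(h[...,2]>80)).astype(np.uint8)
n,l,s,c=cv2.connectedComponentsWithStats(rd)
for i in range(1,n):
    if s[i,4]>20: print('red',s[i],rect(l==i,.085))
cv2.imwrite('pics/topz.png',cv2.resize(f['pixels'][140:280,250:470],None,fx=3.6,fy=3.6,interpolation=cv2.INTER_CUBIC))
from scipy.spatial.transform import Rotation as Ro
print(Ro.from_rotvec(r.get_obs()['orientation']).as_matrix().round(3))
```

```text
0.49
marker ((497.9921875, -381.79339599609375), (28.98269271850586, 23.245079040527344), 89.25843048095703)
[476  45  26  24 484] ((1059.874267578125, -549.834228515625), (74.09403228759766, 76.40692138671875), 1.537088394165039)
[436 122  28  28 540] ((807.52392578125, -427.3519592285156), (81.92033386230469, 81.7886962890625), 46.22340774536133)
[ 230  208  136   42 1858] ((515.2035522460938, 22.344696044921875), (399.24139404296875, 40.01871871948242), 79.09961700439453)
[149 245  32  12 249] ((440.6904296875, 406.7525939941406), (25.725875854492188, 90.53309631347656), 12.885469436645508)
red [306   0  69  64 959] ((1059.1650390625, -49.5299072265625), (217.12721252441406, 173.9144287109375), 62.22791290283203)
red [357   0  27   1  27] ((1191.5626220703125, -174.04330444335938), (0.00012761355901602656, 76.78636932373047), 1.5497326850891113)
red [397   0  17   2  31] ((1192.7777099609375, -277.3213806152344), (3.1570959091186523, 47.25037384033203), 1.549635648727417)
red [423   0  27  10  79] ((1182.663330078125, -369.2563781738281), (28.351459503173828, 76.93763732910156), 1
[... 917 characters left out ...]

red [394  78  35   3  38] ((950.781982421875, -293.2992858886719), (98.18937683105469, 3.401160717010498), 89.66114807128906)
red [314 119  38   6 140] ((818.1830444335938, -68.22187805175781), (12.682330131530762, 106.1800308227539), 4.096710205078125)
red [194 141  14  10  62] ((736.1221923828125, 305.2403869628906), (12.140121459960938, 42.40314483642578), 36.31071472167969)
red [338 200   5  10  41] ((578.8340454101562, -92.43873596191406), (25.56694221496582, 11.162017822265625), 0.6225525140762329)
red [ 65 239  22  28 206] ((425.9263916015625, 634.68310546875), (20.309152603149414, 84.63297271728516), 61.840980529785156)
[[-0.   -0.94  0.34]
 [ 0.    0.34  0.94]
 [-1.    0.   -0.  ]]
```

View pics/topz.png

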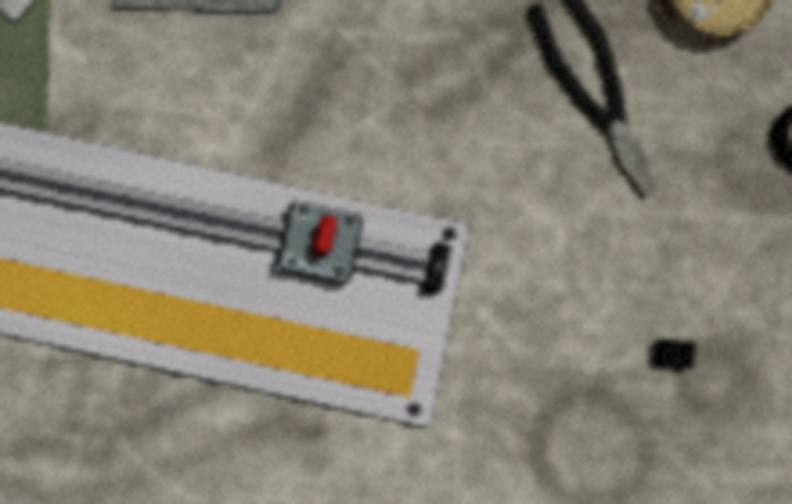

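The views show the plate yawed about -10.9°, with the runner near its −y end (grip at about column 340, row 203 in top) and the block at about (437, 238). I'll move above the grip.

Request:
{"api": "play_rows", "payload": {
  "plan": [
    [1,0.02,-0.04,0,0.05],
    [1,0.04,-0.08,0,0.1],
    [1,0.06,-0.125,0,0.157],
    [1,0.08,-0.17,0,0.157],
    [1,0.1,-0.21,0,0.157],
    [1,0.12,-0.25,0,0.157],
    [1,0.14,-0.29,0,0.157],
    [1,0.16,-0.335,0,0.157],
    [1,0.18,-0.38,0,0.157],
    [1,0.2,-0.42,0,0.157]
  ]
}}

```text
clock: 2.0
tcp_pos: [0.43, 0.2125, 0.2397]
orientation: [-1.068, 1.293, 1.068]
contact_force: [0.5, 0.9, 0.3]
grip_width: 0.0854
```

Request:
{"api": "play_rows", "payload": {
  "plan": [
    [0,0.02,-0.04,0,0],
    [0,0.04,-0.08,0,0],
    [0,0.06,-0.12,0,0],
    [0,0.08,-0.16,0,0],
    [0,0.1,-0.2,0,0],
    [0,0.12,-0.24,0,0],
    [0,0.14,-0.28,0,0],
    [0,0.15,-0.305,0,0],
    [0,0.15,-0.305,0,0],
    [0,0.15,-0.305,0,0]
  ]
}}

```text
clock: 3.0
tcp_pos: [0.5793, -0.0904, 0.2392]
orientation: [-1.067, 1.294, 1.068]
contact_force: [-0.8, -0.4, -0.3]
grip_width: 0.0427
```

```bash
cat >> h.py <<'E'
from scipy.spatial.transform import Rotation as Ro
def wrist():
    o=r.get_obs()
    f=r.grab_frame('wrist'); f=dict(f)
    T=np.eye(4);T[:3,:3]=Ro.from_rotvec(o['orientation']).as_matrix();T[:3,3]=o['tcp_pos']
    C=np.linalg.inv(T@np.array(f['tool_from_camera']))
    f['R']=C[:3,:3];f['t']=C[:3,3]
    return o,f
def rect(f,mask,z):
    ys,xs=np.nonzero(mask)
    return cv2.minAreaRect(np.array([px2w(f,x,y,z)[:2]*1000 for x,y in zip(xs,ys)],np.float32))
def blobs(f,kind,z,mn=150):
    h=cv2.cvtColor(f['pixels'],cv2.COLOR_BGR2HSV)
    H,S,V=h[...,0],h[...,1],h[...,2]
    m={'y':(H>18)&(H<38)&(S>90)&(V>80),'r':((H<8)|(H>172))&(S>120)&(V>60)}[kind].astype(np.uint8)
    n,l,s,c=cv2.connectedComponentsWithStats(m)
    for i in range(1,n):
        if s[i,4]>mn: print(kind,s[i],np.round(np.hstack([np.ravel(q) for q in rect(f,l==i,z)]),1))
def st():
    o=r.get_obs();R=Ro.from_rotvec(o['orientation']).as_matrix()
    print('t',round(float(o['clock']),2),'tcp',np.round(o['tcp_pos'],4),'jawdeg',round(np.degrees(np.arctan2(R[1,2],R[0,2])),2),'F',np.round(o['contact_force'],2),'w',round(float(o['grip_width']),4))
E
python3 - <<'E'
from h import *
st()
o,f=wrist();cv2.imwrite('pics/w1.png',f['pixels'])
blobs(f,'y',.0125);blobs(f,'r',.085)
for l,z in(('runner_grip',.07),('runner_nose',.044),('strip_mid',.0125),('marker_center',.01)):pin(f,l,z)
E
```

```text
t 3.0 tcp [ 0.5793 -0.0904  0.2392] jawdeg 79.06 F [-0.81 -0.36 -0.31] w 0.0427
y [  171    68   389    43 16600] [513.3  18.4 391.7  39.9  79. ]
r [264 166  15  39 503] [574.7 -92.3  12.3  33.8  79.1]
runner_grip 0.75 (271, 186) depth [ 0.5747 -0.092   0.0871] plane [ 0.5787 -0.093   0.07  ]
```

View pics/w1.png

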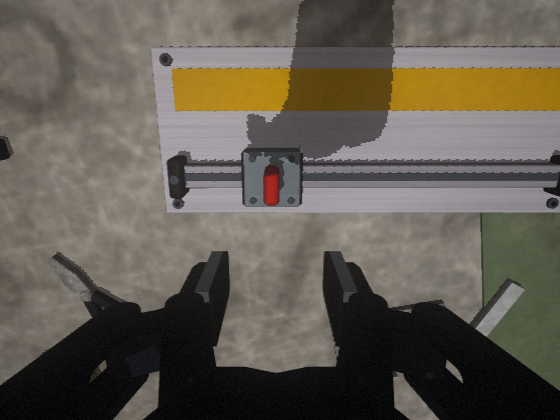

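The grip is at image (271,186), which agrees with the top view at about (0.578, −0.092). I'll descend and pinch lightly.

Request:
{"api": "play_rows", "payload": {
  "plan": [
    [0,-0.001,-0.002,-0.04,0],
    [0,-0.001,-0.002,-0.08,0],
    [0,-0.001,-0.002,-0.12,0],
    [0,-0.001,-0.002,-0.15,0],
    [0,-0.001,-0.002,-0.165,0],
    [0,-0.001,-0.002,-0.177,0],
    [0,-0.001,-0.002,-0.177,0],
    [0,-0.001,-0.002,-0.177,0]
  ],
  "force": 30
}}

```text
clock: 4.05
tcp_pos: [0.5793, -0.0922, 0.0634]
orientation: [-1.069, 1.292, 1.067]
contact_force: [0.1, -0.4, -0.2]
grip_width: 0.0425
```

Run:
```python
from h import *
st()
o,f=wrist();cv2.imwrite('pics/w2.png',f['pixels'])
```

```text
t 4.05 tcp [ 0.5793 -0.0922  0.0634] jawdeg 79.13 F [ 0.11 -0.44 -0.17] w 0.0425
```

View pics/w2.png

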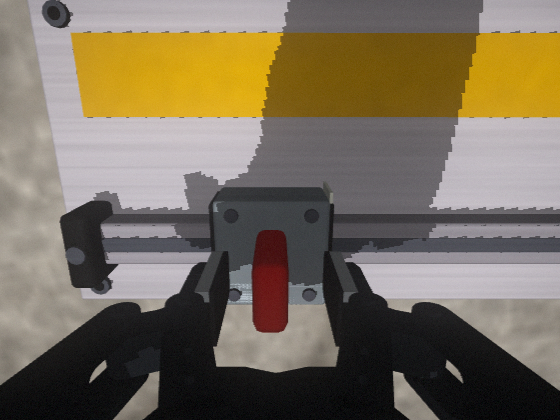

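The red grip (columns 253–287) stands between the pads, which are at about 228 and 325. I'll close on it.

Request:
{"api": "play_rows", "payload": {
  "plan": [
    [-0.4,0,-0.001,0,0],
    [-0.7,0,-0.001,0,0],
    [-1,0,-0.001,0,0],
    [-1,0,-0.001,0,0],
    [-1,0,-0.001,0,0],
    [-1,0,-0.001,0,0]
  ],
  "force": 30
}}

```text
clock: 4.7
tcp_pos: [0.5791, -0.0935, 0.0634]
orientation: [-1.069, 1.292, 1.067]
contact_force: [-1.9, -0.1, 6.4]
grip_width: 0.0133
```

Run:
```python
from h import *
st()
```

```text
t 4.7 tcp [ 0.5791 -0.0935  0.0634] jawdeg 79.11 F [-1.95 -0.13  6.37] w 0.0133
```

Request:
{"api": "play_rows", "payload": {
  "plan": [
    [-1,0.0009,0.005,0.001,0],
    [-1,0.0019,0.01,0.001,0],
    [-1,0.0028,0.015,0.001,0],
    [-1,0.0038,0.02,0.001,0],
    [-1,0.0047,0.025,0.001,0]
  ]
}}

```text
clock: 5.2
tcp_pos: [0.5839, -0.068, 0.0635]
orientation: [-1.069, 1.292, 1.067]
contact_force: [4.0, -3.6, -3.6]
grip_width: 0.0136
```

Request:
{"api": "play_rows", "payload": {
  "plan": [
    [-1,0.0009,0.005,0,0],
    [-1,0.0019,0.01,0,0],
    [-1,0.0028,0.015,0,0],
    [-1,0.0038,0.02,0,0],
    [-1,0.0042,0.022,0,0]
  ]
}}

```text
clock: 5.7
tcp_pos: [0.5883, -0.0453, 0.0634]
orientation: [-1.069, 1.292, 1.068]
contact_force: [4.7, -3.4, -3.6]
grip_width: 0.0135
```

Run:
```python
from h import *
st()
```

```text
t 5.7 tcp [ 0.5883 -0.0453  0.0634] jawdeg 79.17 F [ 4.74 -3.41 -3.64] w 0.0135
```

Request:
{"api": "play_rows", "payload": {
  "plan": [
    [-1,0.0005,0.0025,0,0],
    [-1,0.001,0.005,0,0],
    [-1,0.0012,0.006,0,0]
  ]
}}

```text
clock: 6.0
tcp_pos: [0.5893, -0.0397, 0.0634]
orientation: [-1.069, 1.292, 1.067]
contact_force: [3.5, -3.3, -4.8]
grip_width: 0.0138
```

Request:
{"api": "play_rows", "payload": {
  "plan": [
    [-1,0.0005,0.0025,0,0],
    [-1,0.001,0.005,0,0],
    [-1,0.0012,0.006,0,0]
  ]
}}

```text
clock: 6.3
tcp_pos: [0.5905, -0.0337, 0.0634]
orientation: [-1.069, 1.292, 1.068]
contact_force: [4.2, -3.2, -2.9]
grip_width: 0.0136
```

Request:
{"api": "play_rows", "payload": {
  "plan": [
    [-1,0.0005,0.0025,0,0],
    [-1,0.001,0.005,0,0],
    [-1,0.0012,0.006,0,0]
  ]
}}

```text
clock: 6.6
tcp_pos: [0.5917, -0.0277, 0.0634]
orientation: [-1.069, 1.292, 1.068]
contact_force: [4.0, -4.1, -3.7]
grip_width: 0.0133
```

Request:
{"api": "play_rows", "payload": {
  "plan": [
    [-1,0.0004,0.002,0,0],
    [-1,0.0008,0.004,0,0],
    [-1,0.0008,0.004,0,0]
  ]
}}

```text
clock: 6.9
tcp_pos: [0.5924, -0.0236, 0.0634]
orientation: [-1.069, 1.292, 1.068]
contact_force: [3.9, -1.9, -2.9]
grip_width: 0.0136
```

Request:
{"api": "play_rows", "payload": {
  "plan": [
    [-1,0.0005,0.0025,0,0],
    [-1,0.001,0.005,0,0],
    [-1,0.0012,0.006,0,0]
  ]
}}

```text
clock: 7.2
tcp_pos: [0.5935, -0.018, 0.0634]
orientation: [-1.069, 1.292, 1.068]
contact_force: [3.8, -3.6, -3.6]
grip_width: 0.0133
```

Request:
{"api": "play_rows", "payload": {
  "plan": [
    [-1,0.0005,0.0025,0,0],
    [-1,0.001,0.005,0,0],
    [-1,0.0012,0.006,0,0]
  ]
}}

```text
clock: 7.5
tcp_pos: [0.5947, -0.012, 0.0634]
orientation: [-1.069, 1.292, 1.068]
contact_force: [3.9, -2.9, -2.4]
grip_width: 0.0134
```

Request:
{"api": "play_rows", "payload": {
  "plan": [
    [-1,0.0005,0.0025,0,0],
    [-1,0.001,0.005,0,0],
    [-1,0.0012,0.006,0,0]
  ]
}}

```text
clock: 7.8
tcp_pos: [0.5959, -0.006, 0.0635]
orientation: [-1.069, 1.292, 1.068]
contact_force: [4.0, -2.9, -3.2]
grip_width: 0.0134
```

Request:
{"api": "play_rows", "payload": {
  "plan": [
    [-1,0.0005,0.0025,0,0],
    [-1,0.001,0.005,0,0],
    [-1,0.0012,0.006,0,0]
  ]
}}

```text
clock: 8.1
tcp_pos: [0.597, -0.0, 0.0635]
orientation: [-1.069, 1.292, 1.068]
contact_force: [4.2, -3.8, -3.3]
grip_width: 0.0137
```

Request:
{"api": "play_rows", "payload": {
  "plan": [
    [-1,0.0005,0.0025,0,0],
    [-1,0.001,0.005,0,0],
    [-1,0.0012,0.006,0,0]
  ]
}}

```text
clock: 8.4
tcp_pos: [0.5979, 0.0047, 0.0635]
orientation: [-1.069, 1.294, 1.067]
contact_force: [2.1, -6.7, -0.7]
grip_width: 0.0136
```

Request:
{"api": "play_rows", "payload": {
  "plan": [
    [-1,0.0003,0.0015,0,0],
    [-1,0.0006,0.003,0,0],
    [-1,0.0006,0.003,0,0]
  ]
}}

```text
clock: 8.7
tcp_pos: [0.5983, 0.0067, 0.0635]
orientation: [-1.069, 1.295, 1.066]
contact_force: [3.1, -6.7, -1.3]
grip_width: 0.0138
```

Run:
```python
from h import *
e=np.array([.189,.982,0])
st();print(r.get_obs()['contact_force']@e)
o,f=wrist();cv2.imwrite('pics/w3.png',f['pixels']);pin(f,'runner_nose',.044);pin(f,'runner_grip',.07)
f=r.grab_frame('top');pin(f,'runner_nose',.044);pin(f,'runner_grip',.07)
st();print(r.get_obs()['contact_force']@e)
```

```text
t 8.7 tcp [0.5983 0.0067 0.0635] jawdeg 79.04 F [ 3.08 -6.66 -1.34] w 0.0138
-5.962662204838075
runner_nose 0.84 (331, 189) depth [0.5737 0.0413 0.0289] plane [0.5695 0.0396 0.044 ]
runner_grip 0.8 (273, 284) depth [0.5895 0.0086 0.0858] plane [0.5982 0.0067 0.07  ]
t 9.0 tcp [0.5983 0.0066 0.0635] jawdeg 79.04 F [ 3.69 -7.5  -1.91] w 0.0134
-6.666819044781074
```

View pics/w3.png

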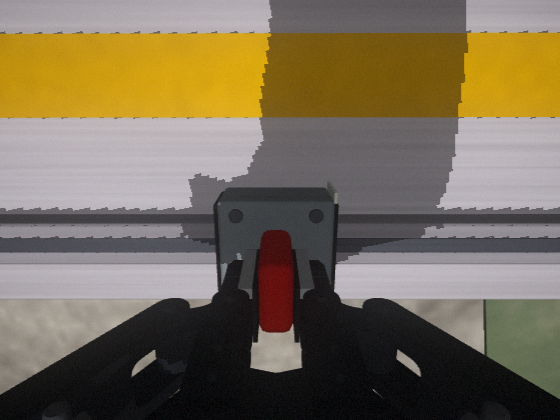

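Request:
{"api": "play_rows", "payload": {
  "plan": [
    [-1,0.0003,0.0015,0,0],
    [-1,0.0006,0.003,0,0],
    [-1,0.0008,0.004,0,0],
    [-1,0.0008,0.004,0,0]
  ]
}}

```text
clock: 9.4
tcp_pos: [0.5988, 0.0091, 0.0635]
orientation: [-1.069, 1.297, 1.065]
contact_force: [2.6, -10.6, -0.8]
grip_width: 0.0135
```

Run:
```python
from h import *
e=np.array([.189,.982,0])
st();print(r.get_obs()['contact_force']@e)
for i in range(3):
  r.grab_frame('wrist');print(r.get_obs()['contact_force']@e)
st()
```

```text
t 9.4 tcp [0.5988 0.0091 0.0635] jawdeg 78.98 F [  2.61 -10.61  -0.76] w 0.0135
-9.922165750951962
-10.261667685409677
-9.947401850802398
-11.172640232219386
t 9.55 tcp [0.5988 0.0091 0.0635] jawdeg 78.98 F [  2.06 -11.77   0.08] w 0.0136
```

That's a clear bind: about 7.8 N above free running, held, with onset near TCP y≈0.003. I'll back off 20 mm.

Request:
{"api": "play_rows", "payload": {
  "plan": [
    [-1,-0.0009,-0.005,0,0],
    [-1,-0.0019,-0.01,0,0],
    [-1,-0.0028,-0.015,0,0],
    [-1,-0.0038,-0.02,0,0],
    [-1,-0.0045,-0.0235,0,0],
    [-1,-0.0045,-0.0235,0,0],
    [-1,-0.0045,-0.0235,0,0]
  ]
}}

```text
clock: 10.25
tcp_pos: [0.5951, -0.0099, 0.0635]
orientation: [-1.069, 1.292, 1.069]
contact_force: [5.1, 0.5, -2.7]
grip_width: 0.0138
```

Run:
```python
from h import *
st()
```

```text
t 10.25 tcp [ 0.5951 -0.0099  0.0635] jawdeg 79.16 F [ 5.07  0.54 -2.72] w 0.0138
```

Request:
{"api": "play_rows", "payload": {
  "plan": [
    [-0.6,0,0,0,0],
    [-0.2,0,0,0,0],
    [0,0,0,0,0],
    [0,0,0,0,0],
    [0,0,0,0,0]
  ]
}}

```text
clock: 10.75
tcp_pos: [0.5943, -0.0107, 0.0632]
orientation: [-1.068, 1.293, 1.069]
contact_force: [0.3, 0.6, 0.5]
grip_width: 0.0425
```

Request:
{"api": "play_rows", "payload": {
  "plan": [
    [0,0,0,0.02,0],
    [0,0,0,0.06,0],
    [0,0,0,0.1,0],
    [0,-0.01,-0.04,0.12,0.05],
    [0,-0.02,-0.085,0.125,0.1],
    [0,-0.035,-0.13,0.125,0.15],
    [0,-0.045,-0.175,0.125,0.19],
    [0,-0.06,-0.22,0.125,0.19],
    [0,-0.075,-0.265,0.125,0.19],
    [0,-0.085,-0.3,0.125,0.19]
  ]
}}

```text
clock: 11.75
tcp_pos: [0.5076, -0.3138, 0.1885]
orientation: [-1.208, 1.211, 1.207]
contact_force: [1.0, -0.2, 0.5]
grip_width: 0.0423
```

Request:
{"api": "play_rows", "payload": {
  "plan": [
    [0,0.0,-0.03,0,0],
    [0,0.0,-0.06,0,0],
    [0,0.0,-0.06,0,0],
    [0,0.0,-0.06,0,0]
  ]
}}

```text
clock: 12.15
tcp_pos: [0.5091, -0.371, 0.188]
orientation: [-1.208, 1.21, 1.209]
contact_force: [0.4, 0.8, -0.5]
grip_width: 0.0428
```

Run:
```python
from h import *
st()
o,f=wrist();cv2.imwrite('pics/w4.png',f['pixels'])
pin(f,'marker_center',.01)
for q in r.outline_of(f,'marker_center')[:2]: print(q['conf'],rect(f,q['mask'],.02))
f=r.grab_frame('top');cv2.imwrite('pics/top2.png',f['pixels']);blobs(f,'r',.085,20)if 0 else None
pin(f,'runner_grip',.07);pin(f,'runner_nose',.044)
```

```text
t 12.15 tcp [ 0.5091 -0.371   0.188 ] jawdeg 89.93 F [ 0.41  0.8  -0.46] w 0.0428
marker_center 0.73 (260, 172) depth [ 0.4958 -0.3831  0.0204] plane [ 0.4978 -0.3835  0.01  ]
0.8 ((496.41790771484375, -383.875732421875), (29.69638442993164, 22.84971809387207), 88.31056213378906)
0.67 ((526.7797241210938, -142.13238525390625), (142.576904296875, 166.9401092529297), 79.99931335449219)
runner_grip 0.73 (307, 197) depth [ 0.6029 -0.0023  0.0459] plane [ 0.5989 -0.0012  0.07  ]
runner_nose 0.82 (301, 209) depth [0.5706 0.0141 0.0222] plane [0.5676 0.0148 0.044 ]
```

View pics/w4.png

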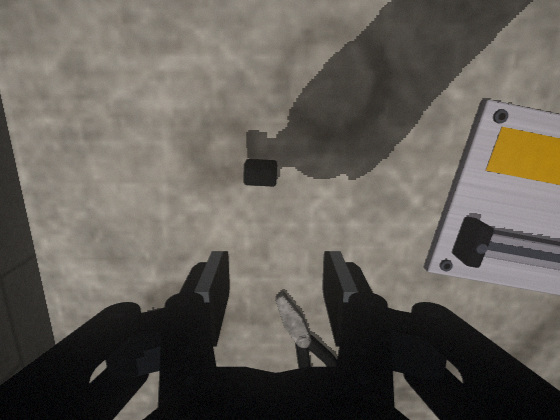

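The block is at image (260,172), about (0.497, −0.3835), with its long side at about 88°. The runner was left near y −0.01. Going down to grasp.

Request:
{"api": "play_rows", "payload": {
  "plan": [
    [0.4,-0.006,-0.006,-0.04,-0.03],
    [0.4,-0.012,-0.0125,-0.08,-0.03],
    [0.4,-0.012,-0.0125,-0.12,-0.03],
    [0.4,-0.012,-0.0125,-0.15,-0.03],
    [0.4,-0.012,-0.0125,-0.168,-0.03],
    [0.4,-0.012,-0.0125,-0.176,-0.03],
    [0.4,-0.012,-0.0125,-0.176,-0.03],
    [0.4,-0.012,-0.0125,-0.176,-0.03]
  ]
}}

```text
clock: 13.25
tcp_pos: [0.4984, -0.3835, 0.0134]
orientation: [-1.189, 1.223, 1.186]
contact_force: [0.1, 0.2, 0.1]
grip_width: 0.0596
```

Run:
```python
from h import *
st()
o,f=wrist();cv2.imwrite('pics/w5.png',f['pixels'])
for q in r.outline_of(f,'marker_center')[:1]: print(q['conf'],rect(f,q['mask'],.02))
```

```text
t 13.25 tcp [ 0.4984 -0.3835  0.0134] jawdeg 88.3 F [0.08 0.19 0.14] w 0.0596
0.73 ((493.9180603027344, -383.75830078125), (28.572002410888672, 27.753034591674805), 87.83875274658203)
```

View pics/w5.png

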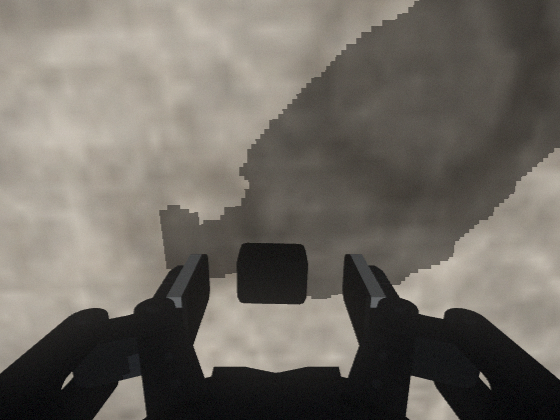

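The block is centred between the pads (columns 237–307). Closing now.

Request:
{"api": "play_rows", "payload": {
  "plan": [
    [0.1,-0.0015,0,-0.001,0],
    [-0.2,-0.0015,0,-0.001,0],
    [-0.5,-0.0015,0,-0.001,0],
    [-0.7,-0.0015,0,-0.001,0],
    [-0.7,-0.0015,0,-0.001,0],
    [-0.7,-0.0015,0,-0.001,0],
    [-0.7,-0.0015,0,-0.001,0]
  ],
  "force": 30
}}

```text
clock: 14.05
tcp_pos: [0.4963, -0.3835, 0.012]
orientation: [-1.188, 1.223, 1.187]
contact_force: [-0.9, 1.8, 6.2]
grip_width: 0.0294
```

Request:
{"api": "play_rows", "payload": {
  "plan": [
    [-0.7,0,0,0.02,0],
    [-0.7,0,0,0.05,0],
    [-0.7,0,0,0.09,0],
    [-0.7,0,0,0.13,0],
    [-0.7,0,0,0.14,0],
    [-0.7,0,0,0.14,0]
  ]
}}

```text
clock: 14.65
tcp_pos: [0.4971, -0.3838, 0.1531]
orientation: [-1.19, 1.222, 1.184]
contact_force: [-0.0, 0.3, -0.1]
grip_width: 0.029
```

Run:
```python
from h import *
st()
o,f=wrist();cv2.imwrite('pics/w6.png',f['pixels'])
f=r.grab_frame('top');cv2.imwrite('pics/top3.png',cv2.resize(f['pixels'][140:280,200:470],None,fx=2.9,fy=2.9))
blobs(f,'r',.085,20) if 0 else None
```

```text
t 14.65 tcp [ 0.4971 -0.3838  0.1531] jawdeg 88.3 F [-0.03  0.33 -0.05] w 0.029
```

View pics/w6.png

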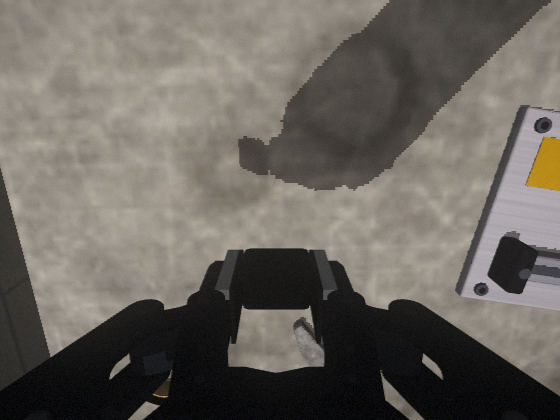

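View pics/top3.png

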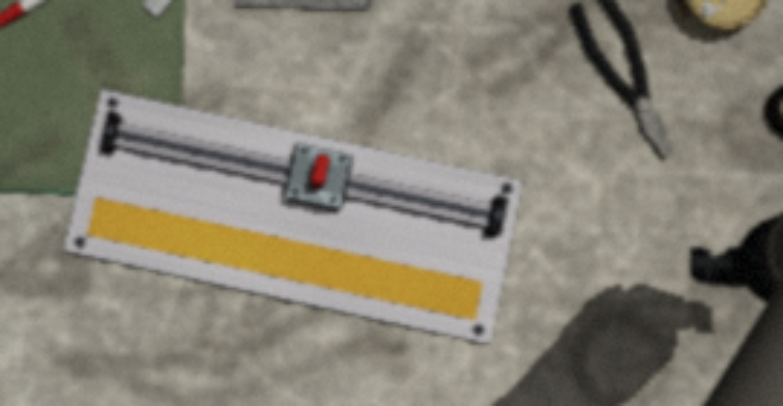

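Block held; the runner stays put in mid-rail. Carrying the block to above the strip target (0.520, 0.050).

Request:
{"api": "play_rows", "payload": {
  "plan": [
    [-0.7,0.002,0.04,0,-0.04],
    [-0.7,0.005,0.085,0,-0.08],
    [-0.7,0.007,0.13,0,-0.12],
    [-0.7,0.01,0.175,0,-0.16],
    [-0.7,0.012,0.22,0,-0.16],
    [-0.7,0.014,0.265,0,-0.16],
    [-0.7,0.016,0.31,0,-0.16],
    [-0.7,0.018,0.35,0,-0.16],
    [-0.7,0.021,0.395,0,-0.16],
    [-0.7,0.023,0.4335,0,-0.16]
  ]
}}

```text
clock: 15.75
tcp_pos: [0.5177, 0.0528, 0.1494]
orientation: [-1.068, 1.296, 1.071]
contact_force: [0.6, 0.4, -0.6]
grip_width: 0.0293
```

Request:
{"api": "play_rows", "payload": {
  "plan": [
    [-0.7,0,0,-0.02,0],
    [-0.7,0,0,-0.05,0],
    [-0.7,0,0,-0.08,0],
    [-0.7,0,0,-0.09,0],
    [-0.7,0,0,-0.09,0]
  ]
}}

```text
clock: 16.25
tcp_pos: [0.5171, 0.0498, 0.0591]
orientation: [-1.067, 1.298, 1.071]
contact_force: [-0.5, 0.7, 0.3]
grip_width: 0.0293
```

Run:
```python
from h import *
st()
o,f=wrist();cv2.imwrite('pics/w7.png',f['pixels'])
blobs(f,'y',.0125)
pin(f,'marker_center',.07);pin(f,'runner_nose',.044)
f=r.grab_frame('top')
pin(f,'runner_nose',.044)
```

```text
t 16.25 tcp [0.5171 0.0498 0.0591] jawdeg 79.11 F [-0.51  0.67  0.33] w 0.0293
y [    0   207   560    67 34285] [520.2  52.5 328.3  40.5  79.1]
marker_center 0.72 (277, 277) depth [0.5131 0.0525 0.0681] plane [0.5121 0.0527 0.07  ]
runner_nose 0.65 (255, 332) depth [0.5768 0.0262 0.0126] plane [0.5542 0.0329 0.044 ]
runner_nose 0.59 (145, 200) depth [0.5804 0.4598 0.058 ] plane [0.5825 0.4638 0.044 ]
```

View pics/w7.png

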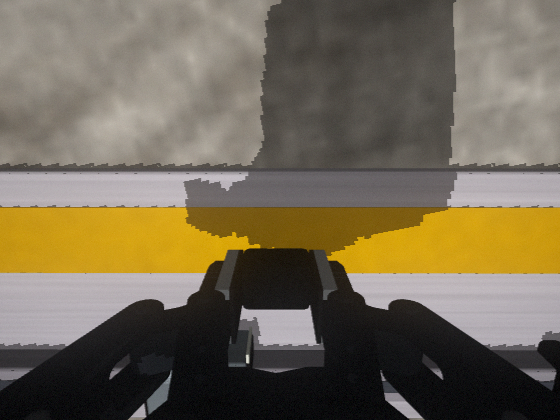

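Run:
```python
from h import *
st()
o,f=wrist()
e=np.array([.189,.982,0]);n=np.array([.982,-.189,0]);s=np.array([.5145,.0223,0])
g=f['pixels'];cv2.imwrite('pics/w8.png',cv2.resize(g[300:400,200:360],None,fx=5,fy=5,interpolation=cv2.INTER_NEAREST))
for u,v in((253,340),(253,365),(248,350)):
    p=px2w(f,u,v,.044);print(p.round(4),'along',((p-s)@e).round(4),'across',((p-s)@n).round(4))
p=np.array([.5943,-.0107,0]);print('grip along',(p-s)@e,(p-s)@n)
for p in (o['tcp_pos'],): print('tcp along',(p-s)@e,'across',(p-s)@n)
```

```text
t 16.5 tcp [0.5201 0.0504 0.0625] jawdeg 79.11 F [ 0.3   0.32 -0.49] w 0.0295
[0.5648 0.0308 0.044 ] along 0.0178 across 0.0478
[0.5806 0.0274 0.044 ] along 0.0175 across 0.0639
[0.5705 0.0268 0.044 ] along 0.015 across 0.0542
grip along -0.017323799999999983 0.0846006000000001
tcp along 0.02862353604846982 across 0.0001435997581835284
```

View pics/w8.png

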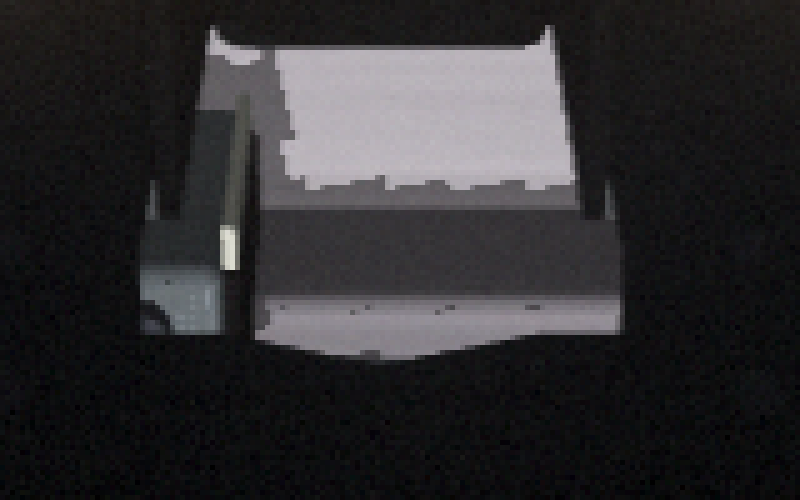

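Request:
{"api": "play_rows", "payload": {
  "plan": [
    [-0.7,0,0,-0.01,0],
    [-0.7,0,0,-0.02,0],
    [-0.7,0,0,-0.03,0],
    [-0.7,0,0,-0.035,0],
    [-0.7,0,0,-0.036,0],
    [-0.7,0,0,-0.036,0],
    [-0.7,0,0,-0.036,0]
  ]
}}

```text
clock: 17.25
tcp_pos: [0.5194, 0.0503, 0.0255]
orientation: [-1.068, 1.293, 1.068]
contact_force: [0.1, -0.6, -0.3]
grip_width: 0.0294
```

Run:
```python
from h import *
st()
o,f=wrist();cv2.imwrite('pics/w9.png',f['pixels']);st()
```

```text
t 17.25 tcp [0.5194 0.0503 0.0255] jawdeg 79.12 F [ 0.11 -0.6  -0.33] w 0.0294
t 17.3 tcp [0.5194 0.0504 0.0256] jawdeg 79.12 F [ 0.14 -0.17  0.62] w 0.0291
```

View pics/w9.png

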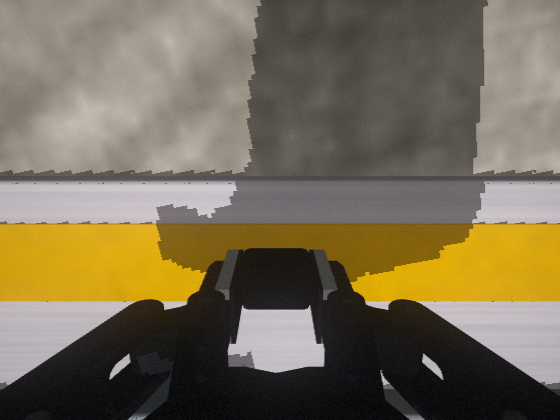

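Request:
{"api": "play_rows", "payload": {
  "plan": [
    [-0.7,0,0,-0.0005,0],
    [-0.7,0,0,-0.001,0],
    [-0.7,0,0,-0.0015,0],
    [-0.7,0,0,-0.0015,0]
  ]
}}

```text
clock: 17.7
tcp_pos: [0.5192, 0.0504, 0.024]
orientation: [-1.068, 1.293, 1.068]
contact_force: [0.2, -0.3, 1.4]
grip_width: 0.0294
```

Touching lightly (Fz about 1.4 N). I'll release and lift.

Request:
{"api": "play_rows", "payload": {
  "plan": [
    [-0.2,0,0,0,0],
    [-0.1,0,0,0,0],
    [0.1,0,0,0,0],
    [0.1,0,0,0,0],
    [0.1,0,0,0,0]
  ]
}}

```text
clock: 18.2
tcp_pos: [0.5191, 0.0503, 0.0238]
orientation: [-1.068, 1.293, 1.068]
contact_force: [0.4, 0.3, -0.1]
grip_width: 0.0468
```

Request:
{"api": "play_rows", "payload": {
  "plan": [
    [0.1,0,0,0.015,0],
    [0.1,0,0,0.04,0],
    [0.1,0,0,0.08,0],
    [0.1,0,0,0.12,0],
    [0.1,0.02,0,0.15,0],
    [0.1,0.04,0,0.17,0],
    [0.1,0.05,0,0.18,0],
    [0.1,0.05,0,0.18,0],
    [0.1,0.05,0,0.18,0]
  ]
}}

```text
clock: 19.1
tcp_pos: [0.5683, 0.0502, 0.2031]
orientation: [-1.068, 1.294, 1.069]
contact_force: [0.2, 0.9, -0.8]
grip_width: 0.0471
```

Run:
```python
from h import *
st()
o,f=wrist();cv2.imwrite('pics/w10.png',f['pixels'])
e=np.array([.189,.982,0]);n=np.array([.982,-.189,0]);s=np.array([.5145,.0223,0])
blobs(f,'y',.0125)
pin(f,'marker_center',.0225)
for q in r.outline_of(f,'marker_center')[:1]:
    R=rect(f,q['mask'],.0325);print(q['conf'],R);p=np.append(np.array(R[0])/1000,0);print('along',(p-s)@e,'across',(p-s)@n)
for l,z in(('runner_grip',.07),('runner_nose',.044)):
    pin(f,l,z)
    for q in r.pinpoint(f,l)[:1]:
        p=px2w(f,q['position'][0]*560,q['position'][1]*420,z);print('along',(p-s)@e,'across',(p-s)@n)
```

```text
t 19.1 tcp [0.5683 0.0502 0.2031] jawdeg 79.12 F [ 0.16  0.85 -0.77] w 0.0471
y [   15   108   438    45 18163] [513.9  22.9 401.4  40.2  79.1]
marker_center 0.62 (269, 132) depth [0.5203 0.0551 0.0324] plane [0.5211 0.0548 0.0225]
0.94 ((519.4663696289062, 51.86772918701172), (29.140766143798828, 22.342308044433594), 79.05644989013672)
along 0.029974153921508796 across -0.0007113258407592418
runner_grip 0.91 (211, 238) depth [ 0.588  -0.0043  0.0859] plane [ 0.5937 -0.0087  0.07  ]
along -0.015483328933213266 across 0.08366554286799889
runner_nose 0.88 (251, 188) depth [0.5715 0.0266 0.0117] plane [0.5641 0.0304 0.044 ]
along 0.017319997123052093 across 0.04720839924389352
```

View pics/w10.png

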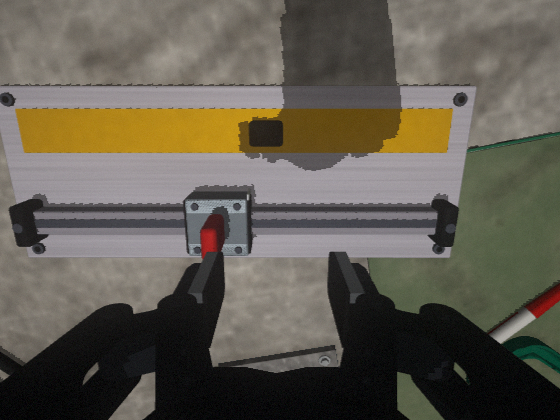

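The block lies flat at (267,133), centred on the strip to within 1 mm and about 15.5 mm ahead of the runner's present edge, as intended. Handing in.

Run:
```python
from h import *
f=r.grab_frame('top')
for l in('tape_measure','pliers_black','driver_yellow'): pin(f,l,0)
st();print(r.hand_in())
```

```text
tape_measure 0.6 (145, 200) depth [0.5803 0.4613 0.0566] plane [0.5888 0.4775 0.    ]
pliers_black 0.69 (417, 168) depth [ 0.7105 -0.3325 -0.0042] plane [ 0.7096 -0.3313  0.    ]
driver_yellow 0.54 (156, 252) depth [0.4376 0.4295 0.0165] plane [0.4383 0.4338 0.    ]
t 19.65 tcp [0.5691 0.0503 0.2037] jawdeg 79.12 F [-0.07 -0.41 -0.17] w 0.0469
the job is handed in; nothing more can be done
None
```

The job is done and handed in at 19.7 s; no verdict was reported.

- **Finding the bind:** I slid the runner by its grip until it clearly bound, about 7.8 N above free running and held briefly. By the force readings the bind began about 6 mm before that point.
- **Backing off:** I moved the runner back 19 mm, to where it runs free, and let go.
- **Marking the place:** I laid the black block flat on the yellow strip. The last wrist picture puts it about 0.7 mm off the strip's centreline and about 2 mm past where the leading edge stood when the bind began.
- **Other tools:** I did not touch the tape measure, pliers or screwdriver. The network's final position readings differ by up to about 10 mm from the first, most for the screwdriver. I put that down to network error, but did not check it further.
- **Disagreement:** Estimates of where the leading edge now stands range over about 5 mm, and the network's point for it lies furthest forward. I placed the block from the arm's own readings and the 30 mm offset from grip to edge.

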